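# Press the eject key of the cassette recorder

## Robot

A 7-joint arm with a two-finger parallel gripper is mounted at the origin on the work surface. World frame = base frame: x ahead of the robot, y to its left, z up, the work surface at z = 0. Lengths are in m, angles in rad, forces in N, time in s.
With the tool pointing down it reaches from about 0.4 to 0.9 m from the base axis. Payload 5.5 kg.
Tool frame: the origin (TCP) lies midway between the tips of the shut fingers; the grasp point (between the pads) lies 19 mm behind it (manip.grip_depth is the distance from the TCP to the grasp point, in m); z points along the fingers, y is the line along which they close (so a half turn about z gives the same grasp; the last joint's range is limited). The gripper opens to 92 mm and grips with 3 to 60 N. Pads are 19 mm wide; open, the fingers measure 130 mm over their backs; the gripper's body (75 mm by 190 mm) begins 47 mm behind the grasp point.
Start: joints at [1.553, 0.501, -0.427, 1.55, 0.221, 1.138, -0.21], TCP at [0.18, -0.625, 0.227] pointing down, gripper open.
Joint ranges: [-2.88, 2.88], [-0.31, 2.03], [-1.54, 1.56], [0.2, 2.42], [-1.41, 4.55], [0.19, 2.02], [-2.57, 2.57]. Speed limits (rad/s): [2.57, 2.57, 3.14, 3.14, 3.14, 3.14, 3.14].

## Interface

Orientations are given as a unit quaternion [x, y, z, w].
In Python, from bench import manip, effector, viewer gives the robot as it stands. Calls block until the motion is done:
- manip.move_pose(position, orientation): joint-space move of the TCP to a pose.
- manip.servo_line(position, ori=None, vel=0.15): straight line of the TCP; ori=None keeps the orientation; vel is the mean speed in m/s.
- manip.movej(angles): joint-space move.
- effector.open_jaws() and effector.close(f_grip=None): open the fingers fully, or close them until they stop; f_grip is the grip in N (None keeps the last).
- manip.sleep(seconds).
- manip.solve_ik(position, orientation): joint angles nearest the present ones, or None.
- viewer.get_image(name): name is "scene" or "top" or "wrist"; returns the picture (420x560x3 uint8, red, green, blue); there is no depth.
- viewer.get_calibration(name): a dict with "vfov" (degrees; the focal length in pixels is half the picture's height over the tangent of half this angle, whatever the lens; pixels are square), "cx", "cy" (the principal point, pixels), "eye" and "attitude" of the camera in the world. Camera axes: x right, y down, z forward; pixel columns grow to the right and rows downward; lengths in m; the calibration is good to about 2 mm. A picture is of the moment at which its call begins: read the wrist's pose just before it. get_calibration takes no time and is no camera call; for the wrist camera it gives the pose at the moment of the call.
A pose or a line that the arm cannot do raises manip.PlanningError and nothing moves.
- manip.hand_in(): hands the job in; it is judged then, once.
Readings, each from a call of its own:
- manip.current_clock(): time.
- manip.current_q(): joint angles.
- manip.current_joint_velocities(): joint speeds.
- manip.current_tau(): joint torques, N m.
- manip.current_tool_pos(): TCP position.
- manip.current_tcp_rot(): TCP orientation.
- manip.current_force(): force on the tool from outside, world axes, zero at the start.
- manip.current_wrist_torque(): the same for the moment, N m.
- manip.current_finger_gap(): finger opening in m.
- manip.current_gripper_force(): force on a finger pad.
Only numpy, scipy, OpenCV 4.12 (cv2) and the standard library are available. Lean on these libraries where they do the work, as an engineer would, in place of code of your own. Each camera call takes 0.05 s, during which the arm holds its last target. There are 200 camera calls.

## Task

Open the cassette recorder's lid: press its stop/eject key, the one wide key in the row (second from the right as you face the keys), lightly with a fingertip until the lid springs up, then let the key come back up and withdraw the hand well clear. Do not press any of the other keys, do not push or pry at the lid or its freshly fitted smoked window, and leave the hand press and the loose tire, idler wheel and knob on the counter where they are.

Things in the scene. Friction and masses are not known exactly. Their poses are not given: they have to be found in the camera images.
- recorder: Cassette recorder, dark grey, flat on the counter, does not slide. 280 mm deep (x), 196 wide (y), deck 60 mm high. Origin: centre of underside, counter height. +x runs from the key edge (roughly towards the robot) to the speaker end, +y to the left of someone facing the keys. Six pale grey piano keys along the key edge; behind them a fixed bar 58 mm high from x = -106 mm, then the lid.
- eject_top (a point): Centre of the top face of the stop/eject key, the only wide key: 36 mm in the recorder's y, 34 mm long in its x, fifth from the left (+y), pause being right of it. Key centre at x = -125, y = -42 mm in the recorder's frame; top 64 mm above the counter when up, 4 mm above the deck; 4 mm gaps to its neighbours, whose tops are level with it. The point goes down with the key.
- eject_key (a joint): Travel of the stop/eject key in m: 0 up, 0.008 fully down, straight down. Sprung: about 2.4 N to start it, 5 N at 4 mm, 7 N at the bottom. At about 4 mm it draws back the lid's catch; it rises again by itself when let go.
- record_key (a joint): Travel of the record key in m: 0 up, 0.008 down, sprung like eject. 24 mm wide, 34 mm long, centred at x = -125, y = 76 mm in the recorder's frame, top at 64 mm.
- play_key (a joint): Travel of the play key in m: 0 up, 0.008 down, sprung like eject. 24 mm wide, 34 mm long, centred at x = -125, y = 48 mm in the recorder's frame, top at 64 mm.
- rewind_key (a joint): Travel of the rewind key in m: 0 up, 0.008 down, sprung like eject. 24 mm wide, 34 mm long, centred at x = -125, y = 20 mm in the recorder's frame, top at 64 mm.
- forward_key (a joint): Travel of the forward key in m: 0 up, 0.008 down, sprung like eject. 24 mm wide, 34 mm long, centred at x = -125, y = -8 mm in the recorder's frame, top at 64 mm.
- pause_key (a joint): Travel of the pause key in m: 0 up, 0.008 down, sprung like eject. 24 mm wide, 34 mm long, centred at x = -125, y = -76 mm in the recorder's frame, top at 64 mm.
- lid (a joint): Angle of the black cassette lid in rad: 0 shut and caught, 0.5 fully up. 116 mm wide, flush with the deck behind the keys, from x = -92 mm to its hinge at x = -14 mm in the recorder's frame. When the catch lets go a weak spring swings it up in about half a second; the edge next to the keys rises to about 100 mm above the counter, moving away from the keys.
- lid_edge (a point): Middle of the lid's free edge (the edge next to the keys), at its top.
- press: Cast-iron hand press with a small brass punch over its round steel anvil and a ball-ended lever at the top; base 200 x 110 mm, 390 mm high, fixed, on the counter well to the left of the recorder. Origin: centre of its underside.
- tire: Loose black rubber idler tire, a ring of 32 mm outer and 23 mm inner diameter, 6 mm high, lying flat. Origin: centre of its underside.
- wheel: Loose steel idler wheel, 28 mm in diameter with a grooved rim and a hub, 14 mm high, lying flat. Origin: centre of its underside.
- knob: Loose dark brown bakelite knob, skirt 38 mm in diameter, 21 mm high, standing upright. Origin: centre of its underside.
- lid_window (a point): Centre of the top of the smoke-tinted clear window insert, 80 x 42 x 3 mm, in the middle of the lid; it moves with the lid.

How it is judged:
On the way, in this order (a step that is already met when the one before it is completed fails the run):
1. the eject key is pressed down by the fingers while the lid is still shut or only starting to rise (value of joint eject_key above 0.003 m and contact force between the fingers and eject_key above 0.5 N and value of joint lid below 0.35 rad).
2. the lid has sprung up (value of joint lid above 0.42 rad), for 0.1 s.
At the end, for the whole second after the job is handed in: The lid stands up (above 0.42 of its 0.5 rad), the eject key and all other keys are up (within 1.5 mm), the hand has withdrawn (grasp point more than 60 mm from the eject key's top, so fingertips some 40 mm clear), and tire, wheel and knob lie within 10 mm of where they were (value of joint lid above 0.42 rad and value of joint each of eject_key, record_key, play_key, rewind_key, forward_key, pause_key below 0.0015 m and distance between the grasp point and eject_top above 0.06 m and distance of each of tire, wheel, knob from where it was at the start of the episode below 0.01 m); the robot touches nothing.
It fails at once if another key is pressed (more than 2.5 mm) (value of joint any of record_key, play_key, rewind_key, forward_key, pause_key above 0.0025 m).
It fails at once if the recorder is pressed hard (over 25 N) (contact force between any of the fingers, the arm and recorder above 25 N).
It fails at once if the lid or its window is pushed or pried (over 3 N) (contact force between any of the fingers, the arm and lid above 3 N).
It fails at once if the hand press is knocked (over 2 N) (contact force between any of the fingers, the arm and press above 2 N).
It fails at once if a loose part is moved or lifted (more than 10 mm) (distance of any of tire, wheel, knob from where it was at the start of the episode above 0.01 m).
It also fails if it takes over 29 s, if anything falls off the work surface, if the arm or the gripper's body presses on something with over 40 N, if the wrist force passes 120 N, or if a joint passes its speed limit or range.

## Working session

There is one attempt and no reset: what is moved stays moved. The work goes in short steps, each a Python script; the robot and the scene stay as the last script left them, time stands still between calls to the robot, and variables do not carry over. Pictures are saved under pics/ and viewed, at most 10 in all, crops included, and the job is handed in when it is done.

```bash
mkdir -p pics; python3 - <<'E'
from bench import manip, effector, viewer
import cv2
for n in ("scene","top"):
    im=viewer.get_image(n); cv2.imwrite(f"pics/{n}0.png",im[:,:,::-1]); print(n,viewer.get_calibration(n))
print(manip.current_tool_pos(),manip.current_tcp_rot(),manip.current_clock())
E
```

```text
scene {'vfov': 47.76123077589054, 'cx': 287.36713054419147, 'cy': 203.42722440904006, 'eye': array([1.2461127 , 0.30182466, 0.89925143]), 'attitude': array([ 0.59652843,  0.73790311, -0.24153428, -0.20325852])}
top {'vfov': 52.06587827448823, 'cx': 277.2659351809491, 'cy': 214.88954745448623, 'eye': array([0.47746868, 0.19475466, 0.99816699]), 'attitude': array([-0.70270183,  0.70625093, -0.06738886,  0.05365167])}
[ 0.17990509 -0.62396028  0.22578439] [ 9.90156074e-01  1.39964950e-01 -9.92539395e-05 -8.67280574e-04] 0.1
```

View pics/top0.png

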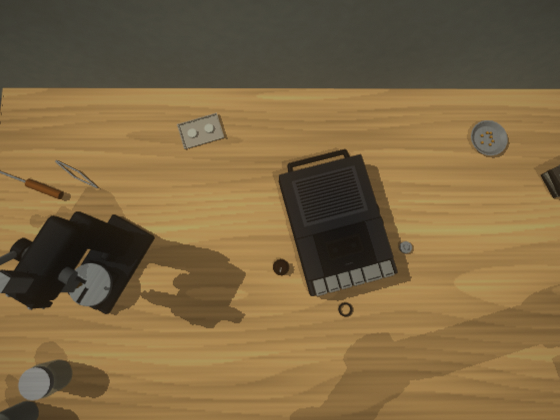

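View pics/scene0.png

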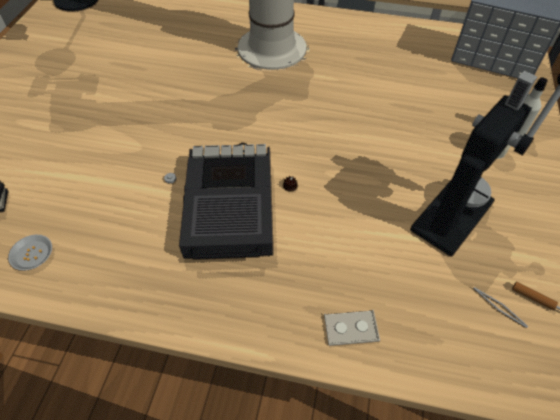

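The top view shows the keys in a row from (320,286) to (387,268), with the wide key at about (372,272). The tire is at (346,310), the wheel at (406,247) and the knob at (281,267). I'll enlarge the crop to measure.

```bash
cat > h.py <<'E'
import numpy as np
from scipy.spatial.transform import Rotation as R
def ray(c,uv,z):
    f=210/np.tan(np.radians(c['vfov']/2))
    d=R.from_quat(c['attitude']).apply([(uv[0]-c['cx'])/f,(uv[1]-c['cy'])/f,1])
    return c['eye']+d*(z-c['eye'][2])/d[2]
def proj(c,p):
    f=210/np.tan(np.radians(c['vfov']/2))
    q=R.from_quat(c['attitude']).inv().apply(np.asarray(p)-c['eye'])
    return f*q[...,:2]/q[...,2:]+[c['cx'],c['cy']]
E
python3 - <<'E'
from bench import viewer
import cv2
from h import *
c=viewer.get_calibration("top")
for uv,z in [((320,286),.064),((387,268),.064),((372,272),.064),((346,310),.005),((406,247),.01),((281,267),.02),((279,187),.06),((365,155),.06)]: print(uv,ray(c,uv,z).round(4))
im=cv2.imread("pics/top0.png")[230:330,265:420]
cv2.imwrite("pics/crop.png",cv2.resize(im,None,fx=5,fy=5,interpolation=cv2.INTER_CUBIC))
E
```

```text
(320, 286) [0.4838 0.0852 0.064 ]
(387, 268) [ 0.5214 -0.0614  0.064 ]
(372, 272) [ 0.513  -0.0283  0.064 ]
(346, 310) [0.4302 0.0206 0.005 ]
(406, 247) [ 0.572  -0.1228  0.01  ]
(281, 267) [0.5271 0.1675 0.02  ]
(279, 187) [0.7032 0.1716 0.06  ]
(365, 155) [ 0.7777 -0.025   0.06  ]
```

View pics/crop.png

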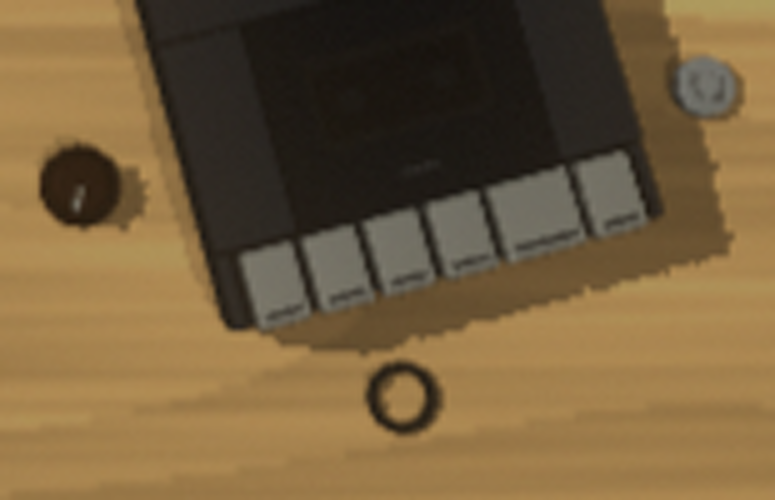

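Spacing checks out: record to pause measures 151 mm (expected 152), and pause to eject 34 mm (expected 34). The recorder's yaw is about 14.4°. The shut fingers are about 38 mm long in tool y and 19 mm wide, so I'll align tool y with the recorder's x and bias it slightly to the front.

```bash
cat >> h.py <<'E'
ex=np.array([.969,.248,0]);ex/=np.linalg.norm(ex);ey=np.array([-ex[1],ex[0],0])
def quat(s): 
    y=s*ex;z=np.array([0,0,-1.]);return R.from_matrix(np.c_[np.cross(y,z),y,z]).as_quat()
eject=np.array([.513,-.0283,.064])
E
python3 - <<'E'
from bench import manip, effector, viewer
from h import *
import cv2
effector.close()
print('gap',manip.current_finger_gap())
p=eject-.006*ex+[0,0,.096]
best=None;q0=np.array(manip.current_q())
for s in (1,-1):
    q=manip.solve_ik(p,quat(s))
    if q is None: print(s,None);continue
    d=abs(np.array(q)-q0).max();print(s,np.round(q,2))
    if best is None or d<best[0]: best=(d,s)
s=best[1];manip.move_pose(p,quat(s))
print(s,manip.current_tool_pos(),p,manip.current_clock(),manip.current_force())
c=viewer.get_calibration("wrist");im=viewer.get_image("wrist")[:,:,::-1].copy()
for x in range(0,2):
  pass
ks={'eject':(0,0,36)}
for dy,w in [(0,36),(-34,24),(34,24),(62,24)]:
    P=np.array([eject+a*.017*ex+(dy+b*w/2)/1000*ey for a,b in [(1,1),(1,-1),(-1,-1),(-1,1)]])
    cv2.polylines(im,[proj(c,P).round().astype(int)],True,(0,0,255),1)
cv2.imwrite("pics/w1.png",im)
E
```

```text
gap 2.5582311418390167e-05
1 [ 0.87  0.54 -1.1   1.95  0.57  1.01 -0.24]
-1 [-0.71  0.42  0.88  2.   -0.41  0.91 -2.5 ]
1 [ 0.50735828 -0.03119126  0.15991275] [ 0.50718735 -0.02978765  0.16      ] 3.9667 [0.32037808 0.75860299 0.06765381]
```

View pics/w1.png

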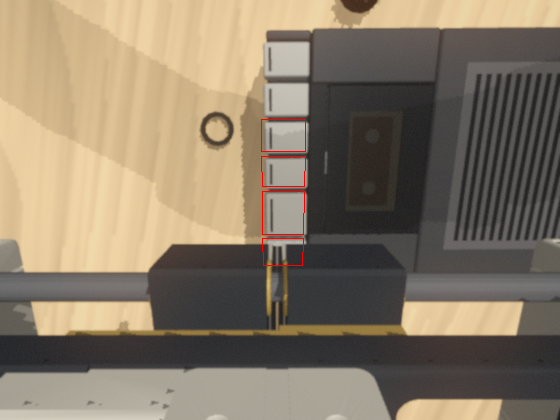

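The overlay matches the real keys to about 2 mm, with the real ones slightly further towards +x, which is harmless with the front bias. Next is a guarded press.

```bash
python3 - <<'E'
from bench import manip, viewer
from h import *
import cv2
b=eject-.005*ex
b[1]+=.001
manip.servo_line(b+[0,0,.008],vel=.06)
manip.sleep(.3); f0=np.array(manip.current_force()); print(manip.current_tool_pos(),f0)
for dz in np.arange(.004,-.009,-.001):
    manip.servo_line(b+[0,0,dz],vel=.02); manip.sleep(.1)
    t=manip.current_tool_pos();f=np.array(manip.current_force())-f0
    print(round(dz,4),np.round(t,4),f.round(2))
    if f[2]>5.6 or t[2]<.0584: break
manip.sleep(.4)
manip.servo_line(b+[0,0,.03],vel=.06)
im=viewer.get_image("scene"); cv2.imwrite("pics/s1.png",cv2.resize(im[120:270,140:340,::-1],None,fx=3,fy=3))
print(manip.current_clock(),manip.current_tool_pos())
E
```

```text
[ 0.5082343  -0.02861883  0.0721202 ] [-0.78570386  0.2874839  -0.57090822]
0.004 [ 0.5082 -0.0285  0.068 ] [ 0.59 -1.11  0.42]
0.003 [ 0.5082 -0.0285  0.067 ] [ 1.3  -0.78  0.95]
0.002 [ 0.5081 -0.0286  0.066 ] [ 0.27  0.76 -0.05]
0.001 [ 0.5082 -0.0285  0.065 ] [ 1.68 -0.1   0.74]
0.0 [ 0.5083 -0.0285  0.0641] [-0.04 -0.34  2.17]
-0.001 [ 0.5084 -0.0285  0.0631] [ 0.72 -0.26  4.21]
-0.002 [ 0.5083 -0.0285  0.0621] [ 0.66 -0.23  3.66]
-0.003 [ 0.5083 -0.0285  0.0611] [1.29 0.15 5.33]
-0.004 [ 0.5083 -0.0285  0.0601] [ 1.26 -0.18  5.26]
-0.005 [ 0.5083 -0.0285  0.0591] [ 1.56 -0.31  5.8 ]
10.7167 [ 0.50781286 -0.02873409  0.09373568]
```

View pics/s1.png

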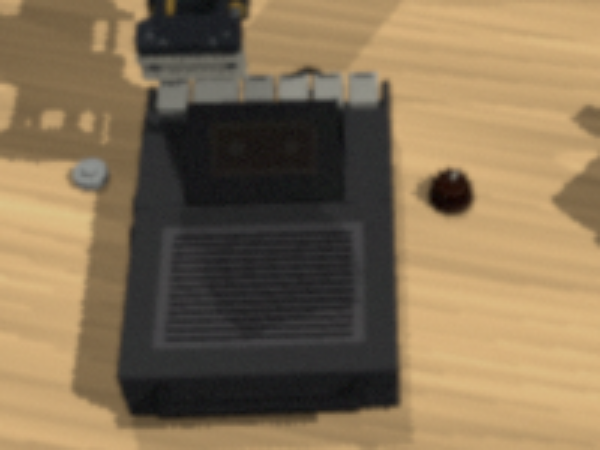

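The force trace shows the key going down about 5 mm at 5.8 N. The lid's edge, at about y=100 in the crop, now overlaps the keys' rear ends, so it looks raised. I'll withdraw and check it against projected open and shut outlines.

```bash
python3 - <<'E'
from bench import manip, viewer
from h import *
import cv2
t=np.array(manip.current_tool_pos())
manip.servo_line(t-.04*ex+[0,0,.1],vel=.12); manip.sleep(.5)
t=np.array(manip.current_tool_pos());print(t,manip.current_clock(),np.linalg.norm(t+[0,0,.019]-eject))
c=viewer.get_calibration("scene");im=viewer.get_image("scene")[:,:,::-1].copy()
O=eject+.002*ex+.125*ex+.042*ey;O[2]=0
S=3;big=cv2.resize(im[110:260,140:340],None,fx=S,fy=S)
for a,col in ((0,(0,0,255)),(.5,(0,255,0))):
    P=np.array([O+(-.014-r*np.cos(a))*ex+y*ey+[0,0,.06+r*np.sin(a)] for r,y in [(0,-.058),(.078,-.058),(.078,.058),(0,.058)]])
    cv2.polylines(big,[((proj(c,P)-[140,110])*S).round().astype(int)],True,col,1)
cv2.imwrite("pics/s2.png",big)
E
```

```text
[ 0.46903599 -0.03853903  0.19363721] 12.2667 0.1553405719776042
```

View pics/s2.png

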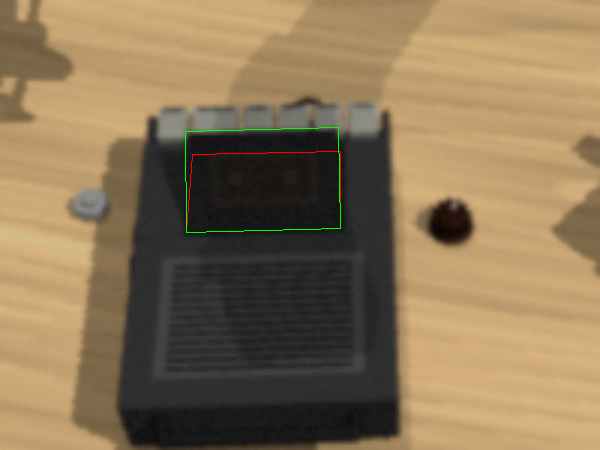

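The raised lid fits the green (0.5 rad) outline, with its edge at about y=129. The keys are level, the loose parts haven't moved, and the hand is 155 mm away.

```bash
python3 -c "
from bench import manip
print(manip.hand_in())"
```

```text
the job is handed in; nothing more can be done
None
```

I pressed the stop/eject key about 5 mm at roughly 6 N and the lid sprang fully up. The key is back up, the other keys and loose parts look untouched, the hand is about 155 mm clear, and I handed the job in; no verdict was returned.

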